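Free the drying dish and hold it level

ROBOT

A 7-joint arm with a two-finger parallel gripper is mounted at the origin on the work surface. World frame = base frame: x ahead of the robot, y to its left, z up, the work surface at z = 0. Lengths are in m, angles in rad, forces in N, time in s.
With the tool pointing down it reaches from about 0.4 to 0.875 m from the base axis. Payload 19.3 kg.
Tool frame: the origin (TCP) lies midway between the tips of the shut fingers; the grasp point (between the pads) lies bot.tcp_to_grasp behind it (bot.tcp_to_grasp is the distance from the TCP to the grasp point, in m); z points along the fingers, y is the line along which they close (so a half turn about z gives the same grasp; the last joint's range is limited). The gripper opens to 85 mm and grips with 20 to 120 N. Pads are 22 mm wide; open, the fingers measure 114 mm over their backs; the gripper's body (76 mm by 85 mm) begins 54 mm behind the grasp point. The pads swing forward as they close: fully open they stand 13 mm farther back than shut.
Start: joints at [1.055, 0.521, -0.036, 1.599, 0.021, 1.021, -0.113], TCP at [0.269, -0.564, 0.231] pointing down, gripper open.
Joint ranges: [-2.91, 2.91], [-0.3, 2.13], [-1.5, 1.42], [0.17, 2.43], [-1.26, 4.41], [0.16, 1.93], [-2.52, 2.52]. Speed limits (rad/s): [1.89, 1.89, 2.39, 2.39, 3.01, 3.01, 3.01].

INTERFACE

Orientations are given as [roll, pitch, yaw] about the fixed x, y, z axes, in that order (R = Rz(yaw) Ry(pitch) Rx(roll)).
In Python, from workcell import observe, imaging, bot gives the robot as it stands.
- The arm moves only by the tool send_rows, never from a script. Its argument "plan" is text: rows parted by semicolons, each of 7 numbers parted by spaces: the shift along the tool's x, y, z in m, then the turn, a rotation vector about the tool's x, y, z in degrees, then the finger opening in m, from 0 to 0.0854. In form: dx dy dz rx ry rz claw; .... A call has 1 to 10 rows; each row is the pose to reach, as a shift and turn from the pose commanded when the call began, along the tool's axes at that moment; what a row does not reach only later rows make up. A row lasts 1/12 s, in which the tool goes at most 41.7 mm and 7.16 degrees, less where a joint would pass 70% of its speed; a pose out of reach is approached as far as the arm can. A call with a gripper value outside its range is refused whole. The fingers move at their own pace and stop on an object; "grip_force" is the grip in N (left out, the last holds). Time passes only in rows, so rows that repeat a pose let the fingers close. It gives the time, the measured TCP pose, the force, the opening and the grip force at its end, in the units of the state.
- observe(): the state, without advancing time (a new reading comes with each control period).
- imaging.grab_frame(name): name is "side" or "top" or "wrist"; returns a dict with "color" (480x640x3 uint8, red, green, blue), "fx", "fy", "cx", "cy" (pixels), "eye" and "orientation" of the camera in the world; the wrist camera has in their place "tool_from_camera" (4x4, takes a point from camera to tool coordinates, whose origin is the TCP and whose axes are the flange's). Camera axes: x right, y down, z forward; pixel columns grow to the right and rows downward; lengths in m; the calibration is good to about 2 mm. A picture is of the moment at which its call begins: read the wrist's pose just before it. There is no depth.
- bot.job_done(): hands the job in; it is judged then, once.
The state is a dict: "clock": time; "qpos": joint angles; "qd": joint speeds; "joint_efforts": joint torques, N m; "position": TCP position; "tool_rot": TCP orientation; "force": force on the tool from outside, world axes, zero at the start; "moment": the same for the moment, N m; "grip_width": finger opening in m; "finger_force": force on a finger pad.
Only numpy, scipy, OpenCV 4.12 (cv2) and the standard library are available. Lean on these libraries where they do the work, as an engineer would, in place of code of your own. Each camera call takes 0.05 s, during which the arm holds its last target. There are 200 camera calls.

TASK

The freshly varnished ball is drying in the round brass dish that is locked in the grey bayonet stand. Holding the dish by its bridge handle, turn it a quarter turn counter-clockwise (seen from above) until the handle points to the two notches in the stand's lip, then lift it straight up about 10 cm and finish still holding it there, level, still turned as it came out and over the stand. Keep the dish level and the ball in its middle all the way, do not touch the ball with the fingers, and leave everything else on the bench where it is.

Things in the scene. Friction and masses are not known exactly. Their poses are not given: they have to be found in the camera images.
- stand: Round grey plastic stand fixed to the bench, 144 mm across, 29 mm tall; origin at the centre of its underside, z up. Its floor, 12 mm up, carries the dish. A lip (height 23 to 29 mm, inner radius 50 mm) overhangs the dish's lugs with 3 mm vertical and 2.5 mm sideways play, and is open in two notches, 40 degrees wide, on the stand's +y and -y sides. No spring or latch, light friction.
- stand_notch (a point): Middle of the notch on the stand's +y side, radius 61 mm, height 29 mm; the other is across from it. Stops under the lip let the dish's handle turn only from 9 degrees clockwise of the stand's x axis, counter-clockwise (from above) to 12 degrees past the notch centres.
- dish: Brass dish, 94 mm across, 0.15 to 0.3 kg; origin at the centre of its underside, z up; rim 19 mm higher. The inside is a shallow cone (10 degrees). Under the handle's ends two lugs stick out along +x and -x to radius 58 mm (14 mm wide, 2 to 8 mm above the origin). At the start its x axis is 0 to 14 degrees counter-clockwise of the stand's x axis; a half turn looks the same.
- dish_bar (a point): Centre of the bridge handle's straight wooden bar, 75 mm above the dish's origin: the place to grip. The bar runs along the dish's x, 94 mm long, 12 mm wide (y, the way to close the fingers), 14 mm tall, on a post at each end (x = +-43 mm). The ball's top is 39 mm below the bar's underside.
- dish_middle (a point): Lowest point of the dish's hollow, on the dish's axis, 5 mm above the dish's origin.
- ball: Loose white ball, 24 mm across, 18 g, resting at the bottom of the dish's hollow, under the handle. Its origin is on its surface and turns with it; use ball_center.
- ball_center (a point): Centre of the ball; at rest it is 12 mm above dish_middle.
- pot_a: Bystander, leave alone: small closed paint pot, 34 mm across, 46 mm tall; origin at the centre of its underside.
- pot_b: Bystander, leave alone: second small closed paint pot, 34 mm across, 46 mm tall; origin at the centre of its underside.
- dropper: Bystander, leave alone: upright dropper paint bottle, 28 mm across, 75 mm tall; origin at the centre of its underside.
- truck: Bystander, leave alone: scale-model flatbed truck on its wheels, 125 x 48 x 52 mm; origin at the centre of its underside.
- scenic: Bystander, leave alone: round cork scenery base with a log and stones, 68 mm across, 28 mm tall; origin at the centre of its underside.
- brush: Bystander, leave alone: paint brush lying down, 170 mm long, its length along x; origin at the centre of its underside.
- cap: Bystander, leave alone: flat black bottle cap, 38 mm across, 12 mm tall; origin at the centre of its underside.
There are look-alikes about, which are no part of the job. Leave any turquoise look-alike of the stand alone. There is more than one size of the dish; the one meant has the size given above.

How it is judged:
By the outcome, as a careful person would: the job done as asked, in the order asked, and still so for the second after the job is handed in, while the arm keeps its last pose, push and grip.
It also fails if it takes over 38 s, if anything falls off the work surface, if the arm or the gripper's body presses on something with over 40 N, if the wrist force passes 120 N, or if a joint passes its speed limit or range.

## Working session

There is one attempt and no reset: what is moved stays moved. The work goes in short steps, Python scripts to look and compute and a tool call to move; the robot and the scene stay as the last step left them, time stands still between calls to the robot, and variables do not carry over. Pictures are saved under pics/ and viewed, at most 10 in all, crops included, and the job is handed in when it is done.

Besides the shell and the picture viewer there is one more tool, called after ">>>" by a JSON object that holds its "name" and its "arguments", one argument or row to a line. send_rows: Moves the arm, as the interface text tells. Its arguments: {"type":"object","properties":{"plan":{"type":"string"},"grip_force":{"type":"number"}},"required":["plan"]}

```bash
mkdir -p pics
cat > h.py <<'E'
import numpy as np, cv2
from scipy.spatial.transform import Rotation as R
from workcell import observe, imaging, bot
def snap(name,fn,crop=None,scale=1):
    f=imaging.grab_frame(name); im=f["color"][:,:,::-1]
    cv2.imwrite("pics/full_"+fn,im)
    if crop: x0,y0,x1,y1=crop; im=im[y0:y1,x0:x1]
    if scale!=1: im=cv2.resize(im,None,fx=scale,fy=scale,interpolation=cv2.INTER_CUBIC)
    cv2.imwrite("pics/"+fn,im); return f
E
python3 - <<'E'
from h import *
import json
for n in("top","side"):
    f=snap(n,n+"1.png"); g={k:(np.array(v).tolist()) for k,v in f.items() if k!="color"}; print(n,g); json.dump(g,open(n+".json","w"))
s=observe(); print({k:np.round(v,3).tolist() for k,v in s.items()}); print(bot.tcp_to_grasp)
E
```

```text
top {'fx': 471.2041565242717, 'fy': 471.2041565242717, 'cx': 314.4530463740668, 'cy': 232.1507980524741, 'eye': [0.36592073931415897, 0.0016428802002304882, 1.0234099510401617], 'orientation': [-2.9552907195797973, 0.010860116414052046, -1.5580384042196975]}
side {'fx': 545.1160406812104, 'fy': 545.1160406812104, 'cx': 329.5851522682099, 'cy': 235.9551097013241, 'eye': [0.2749811272279482, 0.7351417889246186, 0.7912329243883088], 'orientation': [-2.301435311772045, 0.01267420338867975, -2.793271291335107]}
{'clock': 0.1, 'qpos': [1.055, 0.522, -0.036, 1.6, 0.021, 1.021, -0.113], 'qd': [-0.002, -0.003, 0.0, -0.003, -0.001, 0.001, 0.0], 'joint_efforts': [0.003, -92.85, 1.984, -37.054, 0.018, 0.005, 0.0], 'position': [0.269, -0.564, 0.231], 'tool_rot': [-3.141, 0.0, 0.446], 'force': [-0.314, 0.779, 0.823], 'moment': [0.022, 0.02, -0.052], 'finger_force': 0.0, 'grip_width': 0.085}
0.0187
```

View pics/top1.png

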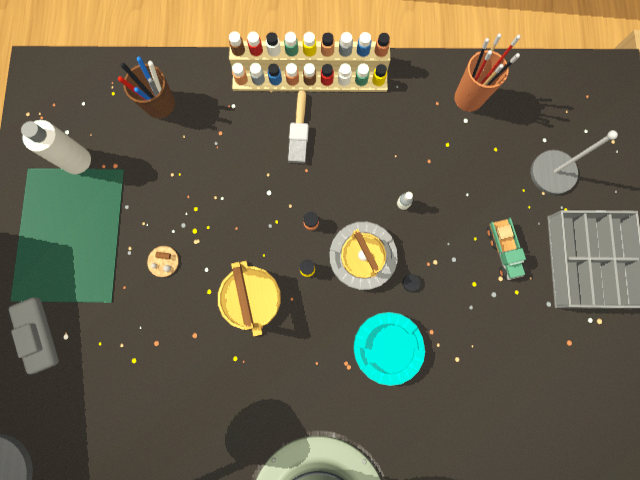

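View pics/side1.png

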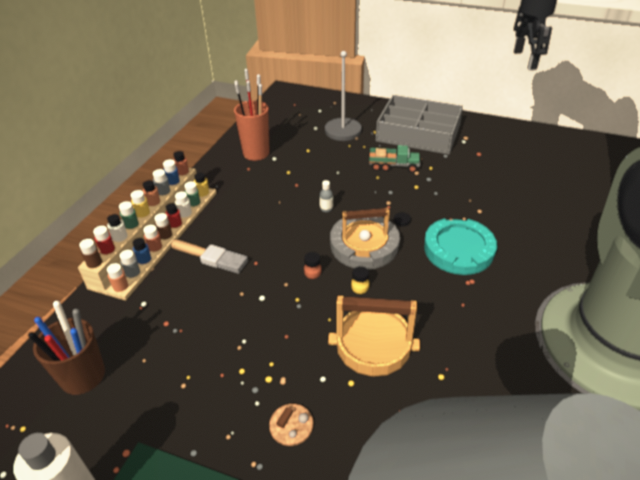

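The top picture shows two brass dishes: one in the grey stand at (364,256) with a white ball, and a larger one standing loose at (249,298). There is also a turquoise stand at (390,348). The dish in the grey stand is the one meant: it holds the ball and is about 94 mm across. I'll check this in a crop of both views.

Run:
```python
import cv2,numpy as np
a=cv2.imread("pics/top1.png")[205:305,310:420]; b=cv2.imread("pics/side1.png")[190:280,315:415]
a=cv2.resize(a,(440*3//3,400),interpolation=2); b=cv2.resize(b,(360,324),interpolation=2)
a=cv2.resize(cv2.imread("pics/top1.png")[215:297,322:404],(574,574),interpolation=2)
cv2.imwrite("pics/c1.png",a)
```

```text
(no output)
```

View pics/c1.png

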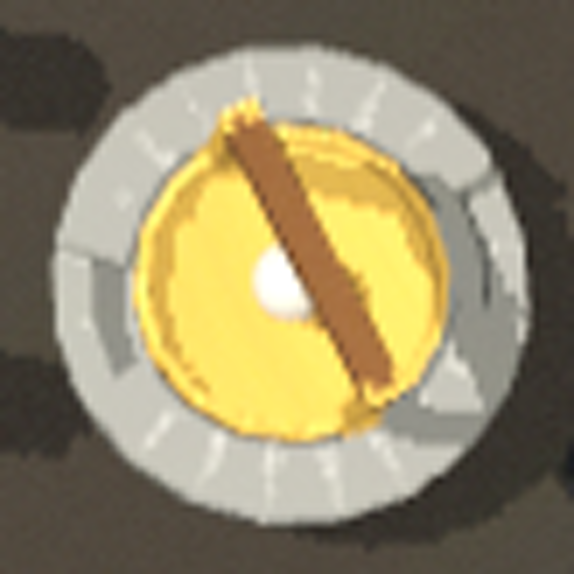

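The crop confirms the stand has its notches left and right (middles near crop (105,315) and (475,230)). The bar's ends are at crop (250,120) and (378,380), and the ball is at (287,282).

```bash
cat >> h.py <<'E'
import json
def ray(cam,u,v,z):
    g=json.load(open(cam+".json")); r=R.from_euler("xyz",g["orientation"]).apply([(u-g["cx"])/g["fx"],(v-g["cy"])/g["fy"],1]); e=np.array(g["eye"])
    return e+r*(z-e[2])/r[2]
def proj(cam,p):
    g=json.load(open(cam+".json")); q=R.from_euler("xyz",g["orientation"]).inv().apply(np.array(p)-g["eye"]); return g["fx"]*q[0]/q[2]+g["cx"],g["fy"]*q[1]/q[2]+g["cy"]
E
python3 - <<'E'
from h import *
c=lambda x,y,z:ray("top",322+(x-3)/7,215+(y-3)/7,z)
a,b=c(250,122,.094),c(380,382,.094); print("bar ends",a,b,"len",np.linalg.norm(a-b),"mid",(a+b)/2,"ang",np.degrees(np.arctan2(*(a-b)[1::-1])))
print("ball",c(287,282,.029))
st=[c(x,y,.029) for x,y in((55,283),(530,285),(293,45),(293,523))]; print(st); s=np.mean(st,axis=0);print("stand",s)
for p in((90,258),(122,370),(490,185)): q=c(*p,.029)-s; print(np.degrees(np.arctan2(q[1],q[0])),np.hypot(q[0],q[1]))
for n,p in dict(cap=(412,283),potb=(307,269),pota=(311,220),drop=(405,201)).items(): print(n,ray("top",*p,.02))
rim=[c(x,y,.031) for x,y in((135,280),(450,280),(290,122),(290,440))];print(np.mean(rim,axis=0),rim[0]-rim[1],rim[2]-rim[3])
E
```

```text
bar ends [ 0.54219815 -0.0719208   0.094     ] [ 0.46792252 -0.10826294  0.094     ] len 0.08268991000234295 mid [ 0.50506033 -0.09009187  0.094     ] ang 26.07192787142142
ball [ 0.50519025 -0.08809056  0.029     ]
[array([ 0.50409148, -0.01765776,  0.029     ]), array([ 0.50510062, -0.16173081,  0.029     ]), array([ 0.57879185, -0.09038689,  0.029     ]), array([ 0.43238362, -0.08943942,  0.029     ])]
stand [ 0.50509189 -0.08980372  0.029     ]
83.70392947249243 0.06192482069387386
117.8294178257636 0.05847544482328062
-63.07542751574511 0.06768818757415732
cap [ 0.44747743 -0.19316197  0.02      ]
potb [0.47464904 0.02985031 0.02      ]
pota [0.5817537  0.02281633 0.02      ]
drop [ 0.62643866 -0.18243503  0.02      ]
[ 0.5056017  -0.08918863  0.031     ] [-0.00107219  0.09537516  0.        ] [ 0.09722927 -0.00061287  0.        ]
```

>>> {"name": "send_rows", "arguments": {
  "plan": ".010 -.008 0 0 0 0 .0854; .032 -.025 0 0 0 0 .0854; .060 -.047 0 0 0 0 .0854; .088 -.069 0 0 0 0 .0854; .116 -.091 0 0 0 0 .0854; .144 -.113 0 0 0 0 .0854; .172 -.135 0 0 0 0 .0854; .200 -.157 0 0 0 0 .0854; .228 -.179 0 0 0 0 .0854; .250 -.196 0 0 0 0 .0854"
}}

```text
clock: 0.93
position: [0.4113, -0.276, 0.2313]
tool_rot: [-3.141, -0.0, 0.448]
force: [1.1, -0.8, 0.7]
grip_width: 0.0854
finger_force: 0.0
```

>>> {"name": "send_rows", "arguments": {
  "plan": ".026 -.020 .005 0 0 0 .0854; .052 -.040 .010 0 0 0 .0854; .078 -.060 .020 0 0 0 .0854; .104 -.081 .030 0 0 0 .0854; .128 -.100 .040 0 0 0 .0854; .148 -.116 .045 0 0 0 .0854; .160 -.125 .050 0 0 0 .0854; .167 -.130 .050 0 0 0 .0854; .167 -.130 .050 0 0 0 .0854; .167 -.130 .050 0 0 0 .0854"
}}

```text
clock: 1.77
position: [0.5049, -0.0904, 0.1815]
tool_rot: [3.141, 0.0, 0.446]
force: [0.4, 0.3, -0.7]
grip_width: 0.0851
finger_force: 0.0
```

Run:
```python
from h import *
s=observe(); print(s["clock"],s["position"],s["tool_rot"],s["qpos"],s["force"])
f=snap("wrist","w1.png"); print({k:np.round(f[k],4).tolist() for k in("fx","fy","cx","cy","tool_from_camera")})
```

```text
1.7667 [ 0.50485853 -0.09041082  0.18148731] [3.14135769e+00 2.49525924e-04 4.45845795e-01] [ 0.21172996  0.41488781 -0.19523393  1.93567486  0.10955117  0.80117842
 -1.1686573 ] [ 0.38410488  0.32117331 -0.69975558]
{'fx': 351.4709, 'fy': 351.4709, 'cx': 317.7857, 'cy': 240.7272, 'tool_from_camera': [[0.0005, -0.961, -0.2766, 0.071], [1.0, 0.0005, -0.0003, -0.0005], [0.0004, -0.2766, 0.961, -0.1428], [0.0, 0.0, 0.0, 1.0]]}
```

View pics/w1.png

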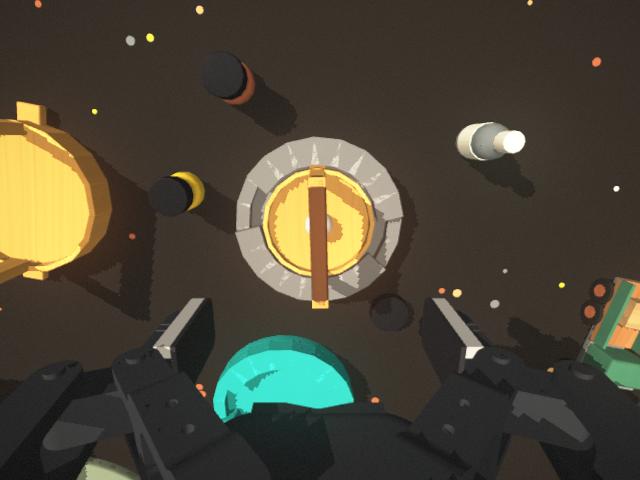

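The wrist view shows the bar running upright from (317,187) to (320,300), and the stand's centre is near (319,218). The notches are at its left and right. I'll enlarge this for the exact angles.

Run:
```python
import cv2
cv2.imwrite("pics/c2.png",cv2.resize(cv2.imread("pics/w1.png")[125:315,225:415],(595,595),interpolation=cv2.INTER_CUBIC))
```

```text
(no output)
```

View pics/c2.png

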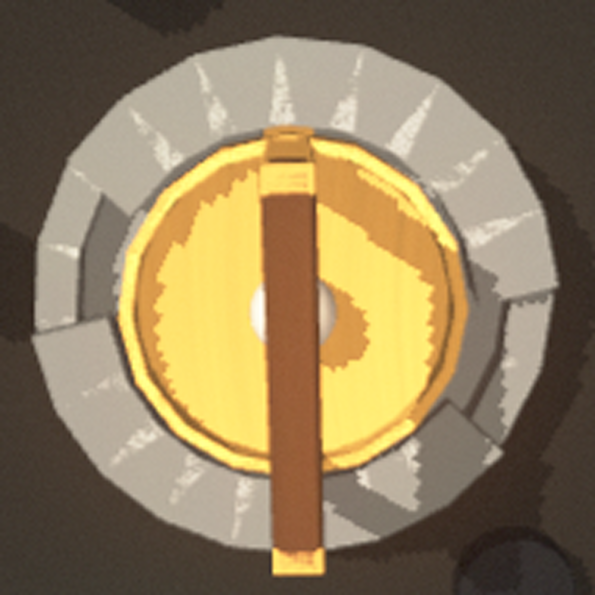

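Run:
```python
from h import *
f=imaging.grab_frame("wrist"); s=observe(); T=f["tool_from_camera"]; Rt=R.from_euler("xyz",s["tool_rot"])
def P(x,y,z):
    u=225+(x+.5)/3.1316-.5; v=125+(y+.5)/3.1316-.5
    d=Rt.apply(T[:3,:3]@[(u-f["cx"])/f["fx"],(v-f["cy"])/f["fy"],1]); e=s["position"]+Rt.apply(T[:3,3]); return e+d*(z-e[2])/d[2]
a,b=P(290,190,.094),P(298,548,.094); d=a-b
print("bar mid",(a+b)/2,"len",np.linalg.norm(d),np.degrees(np.arctan2(d[1],d[0])))
print("width",np.linalg.norm(P(262,195,.094)-P(317,195,.094)))
o=[P(*p,.029) for p in((35,333),(70,160),(557,288),(500,455))]
c=np.array([P(281,38,.029),P(*(275,550),.029),P(35,290,.029),P(555,290,.029)]); print(c)
# circle fit on outer top edge points
pts=np.array([P(*p,.029) for p in((281,38),(363,46),(437,78),(500,130),(540,205),(557,288),(500,455),(35,333),(55,400),(105,470),(165,520),(70,160),(125,100),(195,57))])[:,:2]
A=np.c_[2*pts,np.ones(len(pts))]; x=np.linalg.lstsq(A,(pts**2).sum(1),rcond=None)[0]; print("stand",x[:2],np.sqrt(x[2]+x[:2]@x[:2]))
for p in o: q=p[:2]-x[:2]; print(np.degrees(np.arctan2(q[1],q[0])),np.hypot(*q))
rim=np.array([P(*p,.031) for p in((118,305),(467,305),(290,137),(190,445),(400,445))])[:,:2]
A=np.c_[2*rim,np.ones(len(rim))]; x=np.linalg.lstsq(A,(rim**2).sum(1),rcond=None)[0]; print("dish",x[:2],np.sqrt(x[2]+x[:2]@x[:2]))
```

```text
bar mid [ 0.5061156  -0.09063327  0.094     ] len 0.08158208941598662 26.737476766217124
width 0.011474321787224366
[[ 0.56935625 -0.05686135  0.029     ]
 [ 0.4382922  -0.11692735  0.029     ]
 [ 0.48051121 -0.02433158  0.029     ]
 [ 0.54179271 -0.15296358  0.029     ]]
stand [ 0.50571304 -0.0912088 ] 0.07232008332453806
120.35734745268549 0.07226163605980698
80.84397776837832 0.07251088337996262
-59.29592548719969 0.07207974716982667
-100.22268985466037 0.07230943619649984
dish [ 0.50485956 -0.09110778] 0.04793253709454897
```

>>> {"name": "send_rows", "arguments": {
  "plan": "0 0 .010 0 0 -.5 .0854; 0 0 .030 0 0 -1 .07; .0005 0 .050 0 0 -1 .06; .0005 0 .070 0 0 -1 .05; .0005 0 .085 0 0 -1 .04; .0005 0 .096 0 0 -1 .04; .0005 0 .104 0 0 -1 .04; .0005 0 .110 0 0 -1 .04; .0005 0 .113 0 0 -1 .04; .0005 0 .113 0 0 -1 .04",
  "grip_force": 30
}}

```text
clock: 2.7
position: [0.5056, -0.0899, 0.0681]
tool_rot: [-3.141, 0.0, 0.463]
force: [-0.3, 1.2, 0.0]
grip_width: 0.04
finger_force: 0.0
```

Run:
```python
from h import *
a=snap("wrist","w2.png")["color"][100:400,170:470]; b=snap("side","s2.png")["color"][170:290,300:430]
a=cv2.resize(a,(400,400)); b=cv2.resize(b,(390,400),interpolation=2)
cv2.imwrite("pics/m2.png",np.hstack([a,b[:,:390]])[:,:,::-1]); s=observe(); print(s["position"],s["tool_rot"],s["force"],s["grip_width"])
```

```text
[ 0.50588881 -0.08983737  0.0687462 ] [ 3.14123359e+00 -5.78362777e-04  4.63182121e-01] [-0.18663376  0.27735039  0.46236622] 0.039979600137947144
```

View pics/m2.png

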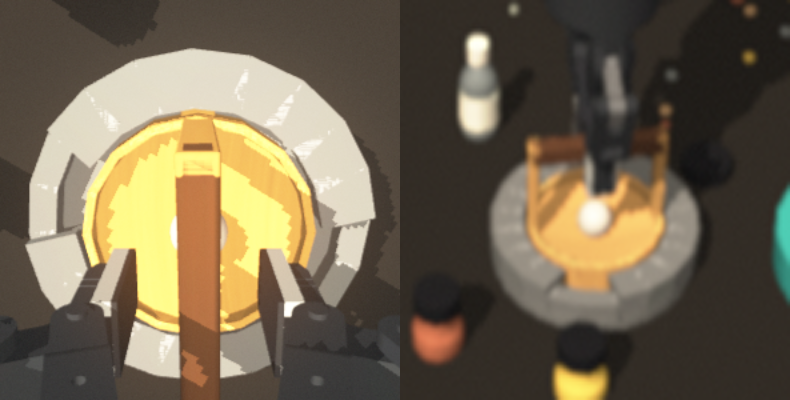

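The bar (column 198) sits midway between the pads (about 125 and 272), and the ball is well below them. I'll close the fingers.

>>> {"name": "send_rows", "arguments": {
  "plan": "0 0 0 0 0 0 .030; 0 0 0 0 0 0 .022; 0 0 0 0 0 0 .016; 0 0 0 0 0 0 .013; 0 0 0 0 0 0 .010; 0 0 0 0 0 0 .008; 0 0 0 0 0 0 .008; 0 0 0 0 0 0 .008; 0 0 0 0 0 0 .008",
  "grip_force": 40
}}

```text
clock: 3.55
position: [0.5058, -0.0899, 0.0685]
tool_rot: [3.141, -0.0, 0.463]
force: [-1.0, -1.7, 6.0]
grip_width: 0.0114
finger_force: 39.2
```

>>> {"name": "send_rows", "arguments": {
  "plan": "0 0 -.0003 0 0 0 .008; 0 0 -.0006 0 0 0 .008; 0 0 -.0009 0 0 0 .008; 0 0 -.0012 0 0 0 .008; 0 0 -.0012 0 0 0 .008; 0 0 -.0012 0 0 0 .008"
}}

```text
clock: 4.05
position: [0.5056, -0.0898, 0.0694]
tool_rot: [-3.141, 0.0, 0.463]
force: [0.0, -0.3, -2.5]
grip_width: 0.0115
finger_force: 38.9
```

Force is now -2.5 N in z, so the dish floats in its vertical play. I'll turn it counter-clockwise, which is negative about tool z.

>>> {"name": "send_rows", "arguments": {
  "plan": "0 0 0 0 0 -.4 .008; 0 0 0 0 0 -1.2 .008; 0 0 0 0 0 -2.4 .008; 0 0 0 0 0 -4 .008; 0 0 0 0 0 -6 .008; 0 0 0 0 0 -8 .008; 0 0 0 0 0 -10 .008; 0 0 0 0 0 -12 .008; 0 0 0 0 0 -14 .008; 0 0 0 0 0 -16 .008"
}}

```text
clock: 4.88
position: [0.5056, -0.0898, 0.0695]
tool_rot: [-3.142, 0.0, 0.746]
force: [-0.4, 0.3, -2.9]
grip_width: 0.0112
finger_force: 38.9
```

>>> {"name": "send_rows", "arguments": {
  "plan": "0 0 0 0 0 -2 .008; 0 0 0 0 0 -4 .008; 0 0 0 0 0 -6 .008; 0 0 0 0 0 -8 .008; 0 0 0 0 0 -10 .008; 0 0 0 0 0 -12 .008; 0 0 0 0 0 -14 .008; 0 0 0 0 0 -16 .008; 0 0 0 0 0 -18 .008; 0 0 0 0 0 -20 .008"
}}

```text
clock: 5.72
position: [0.5056, -0.0899, 0.0695]
tool_rot: [3.141, -0.0, 1.095]
force: [-0.6, -0.3, -3.1]
grip_width: 0.0116
finger_force: 38.9
```

>>> {"name": "send_rows", "arguments": {
  "plan": "0 0 0 0 0 -2 .008; 0 0 0 0 0 -4 .008; 0 0 0 0 0 -6 .008; 0 0 0 0 0 -8 .008; 0 0 0 0 0 -10 .008; 0 0 0 0 0 -12 .008; 0 0 0 0 0 -14 .008; 0 0 0 0 0 -16 .008; 0 0 0 0 0 -18 .008; 0 0 0 0 0 -20 .008"
}}

```text
clock: 6.55
position: [0.5056, -0.0899, 0.0695]
tool_rot: [3.141, 0.0, 1.444]
force: [0.5, 0.0, -3.6]
grip_width: 0.0117
finger_force: 38.9
```

>>> {"name": "send_rows", "arguments": {
  "plan": "0 0 0 0 0 -2 .008; 0 0 0 0 0 -4 .008; 0 0 0 0 0 -6 .008; 0 0 0 0 0 -8 .008; 0 0 0 0 0 -10.5 .008; 0 0 0 0 0 -13 .008; 0 0 0 0 0 -15 .008; 0 0 0 0 0 -16.5 .008; 0 0 0 0 0 -17.5 .008; 0 0 0 0 0 -18 .008"
}}

```text
clock: 7.38
position: [0.5056, -0.0898, 0.0695]
tool_rot: [3.142, -0.0, 1.756]
force: [-0.5, 0.6, -2.5]
grip_width: 0.0114
finger_force: 38.9
```

Run:
```python
from h import *
a=snap("wrist","w3.png")["color"][110:410,170:470]; b=snap("side","s3.png")["color"][170:290,300:430]
a=cv2.resize(a,(400,400)); b=cv2.resize(b,(390,400),interpolation=2)
cv2.imwrite("pics/m3.png",np.hstack([a,b])[:,:,::-1]); s=observe(); print(s["position"],np.degrees(s["tool_rot"]),s["force"],s["moment"],s["grip_width"],s["qpos"])
```

```text
[ 0.50563105 -0.0897955   0.06950597] [ 1.79997124e+02 -2.74390489e-03  1.00546636e+02] [ 0.03003343  0.12478939 -2.34006035] [ 0.00088824 -0.01219754  0.03789307] 0.011021462213741652 [ 0.43313644  0.63504859 -0.5037759   1.99518259  0.50355927  0.635198
 -0.21783943]
```

View pics/m3.png

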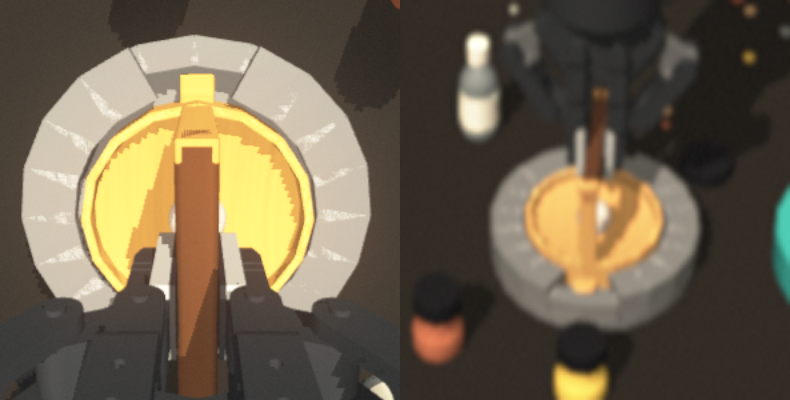

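The lug (columns 180–214) is centred in the notch (132–258), and the ball is in the middle. I'll lift gently.

>>> {"name": "send_rows", "arguments": {
  "plan": "0 0 -.0004 0 0 0 .008; 0 0 -.0010 0 0 0 .008; 0 0 -.0018 0 0 0 .008; 0 0 -.0028 0 0 0 .008; 0 0 -.0040 0 0 0 .008; 0 0 -.0054 0 0 0 .008; 0 0 -.0070 0 0 0 .008; 0 0 -.0088 0 0 0 .008; 0 0 -.0108 0 0 0 .008; 0 0 -.0130 0 0 0 .008"
}}

```text
clock: 8.32
position: [0.5056, -0.0898, 0.0827]
tool_rot: [-3.142, -0.0, 1.755]
force: [0.4, -0.7, -3.0]
grip_width: 0.0111
finger_force: 38.9
```

>>> {"name": "send_rows", "arguments": {
  "plan": "0 0 -.0024 0 0 0 .008; 0 0 -.005 0 0 0 .008; 0 0 -.008 0 0 0 .008; 0 0 -.011 0 0 0 .008; 0 0 -.014 0 0 0 .008; 0 0 -.017 0 0 0 .008; 0 0 -.020 0 0 0 .008; 0 0 -.023 0 0 0 .008; 0 0 -.026 0 0 0 .008; 0 0 -.029 0 0 0 .008"
}}

```text
clock: 9.15
position: [0.5056, -0.0898, 0.1118]
tool_rot: [3.142, -0.0, 1.755]
force: [0.9, -0.2, -3.0]
grip_width: 0.0113
finger_force: 38.9
```

>>> {"name": "send_rows", "arguments": {
  "plan": "0 0 -.003 0 0 0 .008; 0 0 -.006 0 0 0 .008; 0 0 -.009 0 0 0 .008; 0 0 -.012 0 0 0 .008; 0 0 -.015 0 0 0 .008; 0 0 -.018 0 0 0 .008; 0 0 -.021 0 0 0 .008; 0 0 -.024 0 0 0 .008; 0 0 -.027 0 0 0 .008; 0 0 -.030 0 0 0 .008"
}}

```text
clock: 9.98
position: [0.5056, -0.0898, 0.1418]
tool_rot: [-3.142, -0.0, 1.755]
force: [0.6, -0.4, -3.2]
grip_width: 0.0109
finger_force: 38.9
```

>>> {"name": "send_rows", "arguments": {
  "plan": "0 0 -.003 0 0 0 .008; 0 0 -.006 0 0 0 .008; 0 0 -.009 0 0 0 .008; 0 0 -.012 0 0 0 .008; 0 0 -.0150 0 0 0 .008; 0 0 -.0178 0 0 0 .008; 0 0 -.0204 0 0 0 .008; 0 0 -.0226 0 0 0 .008; 0 0 -.0244 0 0 0 .008; 0 0 -.026 0 0 0 .008"
}}

```text
clock: 10.82
position: [0.5056, -0.0898, 0.1677]
tool_rot: [3.142, -0.0, 1.755]
force: [-0.5, -0.2, -2.7]
grip_width: 0.0112
finger_force: 38.9
```

>>> {"name": "send_rows", "arguments": {
  "plan": "0 0 -.0012 0 0 0 .008; 0 0 -.0020 0 0 0 .008; 0 0 -.0025 0 0 0 .008; 0 0 -.0028 0 0 0 .008; 0 0 -.0028 0 0 0 .008; 0 0 -.0028 0 0 0 .008; 0 0 -.0028 0 0 0 .008; 0 0 -.0028 0 0 0 .008; 0 0 -.0028 0 0 0 .008; 0 0 -.0028 0 0 0 .008"
}}

```text
clock: 11.65
position: [0.5056, -0.0898, 0.1703]
tool_rot: [-3.142, -0.0, 1.755]
force: [-0.6, -0.3, -2.3]
grip_width: 0.0112
finger_force: 38.9
```

Run:
```python
from h import *
a=snap("wrist","w4.png")["color"][110:410,170:470]; b=snap("side","s4.png")["color"][130:290,290:446]
a=cv2.resize(a,(400,400)); b=cv2.resize(b,(390,400),interpolation=2)
cv2.imwrite("pics/m4.png",np.hstack([a,b])[:,:,::-1]); s=observe(); print(s["clock"],s["position"],np.degrees(s["tool_rot"]),s["force"],s["moment"],s["grip_width"])
```

```text
11.75 [ 0.5056193  -0.08977488  0.17028362] [-1.79999899e+02 -1.30618998e-03  1.00542629e+02] [ 0.42120401 -0.26321236 -3.10970594] [ 0.00385544  0.03853016 -0.0378733 ] 0.011447348023720882
```

View pics/m4.png

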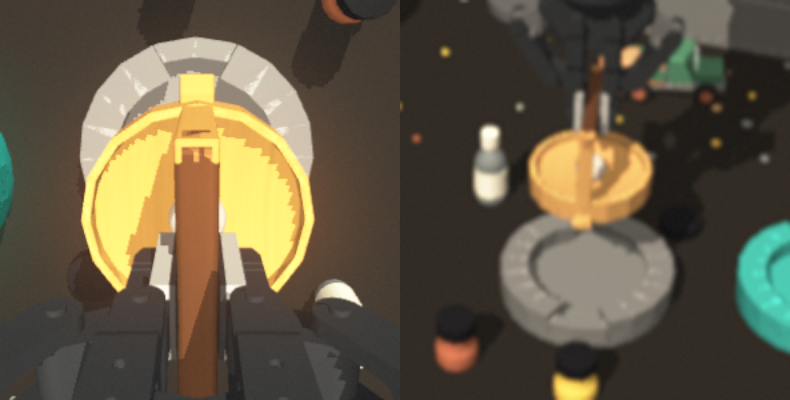

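The dish hangs level about 10 cm above the stand, with the ball in its middle (left view, about (200,215)) and the bystanders where they were.

```bash
python3 -c "
from workcell import bot; print(bot.job_done())"
```

```text
the job is handed in; nothing more can be done
None
```

The job is handed in: I turned the dish about 74° counter-clockwise to the notches and lifted it about 10 cm, and it is still held level over the stand with the ball in its middle.

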